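# Set a resin wall section against the flip stop of a sawing jig

### The arm

A 6-joint arm with a two-finger parallel gripper is mounted at the origin on the work surface. World frame = base frame: x ahead of the robot, y to its left, z up, the work surface at z = 0. Lengths are in m, angles in rad, forces in N, time in s.
With the tool pointing down it reaches from about 0.25 to 0.725 m from the base axis. Payload 4 kg.
Tool frame: the origin (TCP) lies at the very end of the fingers, on their centre line; the grasp point (between the pads) lies 19 mm behind it; x points along the fingers, z is the direction in which the jaws open and shut, and the axes are right-handed (so a half turn about x gives the same grasp; the last joint's range is limited). The gripper opens to 85 mm and grips with 20 to 120 N. Pads are 22 mm wide; open, the fingers measure 114 mm over their backs; the gripper's body (76 mm by 85 mm) begins 54 mm behind the grasp point. The pads swing forward as they close: fully open they stand 13 mm farther back than shut.
Start: joints at [-1.176, 0.241, 0.005, 1.335, 0, 1.571], TCP at [0.192, -0.462, 0.231] pointing down, gripper open.
Joint ranges: [-2.72, 2.72], [-1.05, 1.87], [-1.09, 1.28], [-1.99, 2.15], [-1.42, 1.44], [-3.14, 3.14]. Speed limits (rad/s): [2.79, 2.79, 3.14, 3.14, 3.14, 3.14].

### API

Orientations are given as a unit quaternion [x, y, z, w].
In Python, from workcell import bot gives the robot as it stands.
- The arm moves only by the tool step_arm, never from a script. Its argument "series" is a list of rows, each an object of numbers: "x", "y", "z": the shift along the world's x, y, z in cm; "twist": the turn about the world's z in degrees; "jaw": the finger opening in cm, from 0 to 8.54. In form: [{"x": .., "y": .., "z": .., "twist": .., "jaw": ..}, ...]. A call has 1 to 10 rows; each row is the pose to reach, as a shift and turn from the pose measured when the call began; what a row does not reach only later rows make up. A row lasts 1/12 s, in which the tool goes at most 41.7 mm and 7.16 degrees, less where a joint would pass 70% of its speed; a pose out of reach is approached as far as the arm can. A call with a gripper value outside its range is refused whole. The fingers move at their own pace and stop on an object; the grip force is fixed at half the most. Time passes only in rows, so rows that repeat a pose let the fingers close. It gives the time, the measured TCP pose, the force and the opening at its end, in the units of the state.
- bot.get_obs(): the state, without advancing time (a new reading comes with each control period).
- bot.camera(name): name is "side" or "top"; returns (picture, depth): 384x512x3 uint8, red, green, blue; 384x512 float32, m along the optical axis (not along the pixel's ray), 0 where there is no reading.
- bot.camera_info(name): a dict with "camera_matrix" (3x3 intrinsics, pixels), "D" ([k1, k2, p1, p2, k3] as OpenCV has them; the pictures are not rectified), "R" (3x3) and "t" (3): a world point X has camera coordinates R X + t. Camera axes: x right, y down, z forward; pixel columns grow to the right and rows downward; lengths in m; the calibration is good to about 2 mm. A picture is of the moment at which its call begins. camera_info takes no time and is no camera call.
- bot.job_done(): hands the job in, once; it reports no verdict.
The state is a dict: "clock": time; "joint_pos": joint angles; "joint_vel": joint speeds; "tau": joint torques, N m; "eef_pos": TCP position; "tool_rot": TCP orientation; "ft_force": force on the tool from outside, world axes, zero at the start; "ft_torque": the same for the moment, N m; "grip_width": finger opening in m.
Only numpy, scipy, OpenCV 4.12 (cv2) and the standard library are available. Lean on these libraries where they do the work, as an engineer would, in place of code of your own. Each camera call takes 0.05 s, during which the arm holds its last target.

### The job

Get the lying resin wall section ready for sawing: flip the jig's stop flag fully down into the channel, then slide the wall section along the channel until its end meets the rubber tip of the flag's adjusting rod, and keep a light, steady push on it (about 10 N, never over 16 N on the tip) for a second so that it seats. Then let go, leaving the flag down and the section lying flat in the channel, still touching the tip, with the other things on the bench left alone.

Things in the scene. Friction and masses are not known exactly. Their poses are not given: they have to be found in the camera images.
- jig: Plywood sawing jig fixed to the bench. Origin: underside, below the middle of its channel. Channel along y (y -190 to +190 mm), open at both ends, 52 mm wide (x -26 to +26), floor 12 mm above the bench. On the -x (robot) side a lip 10 mm thick, top at 22 mm; on the +x side a fence 12 mm thick, top at 37 mm; behind it an aluminium rail (x 40 to 76, top 30 mm).
- stop: Aluminium stop carriage locked on the rail, axes as the jig's, origin on the bench plane at jig x = 0, at its own place along the channel. Its block covers x 40 to 76, y -17 to +17, z 30 to 48 mm, with hinge cheeks up to 65 mm. It carries the steel flag and is made for a push along the channel of at most 16 N.
- stop_flag (a joint): Angle of the flag about its hinge, rad: 0 = fully down (hard end stop), arm level, blade in the channel; grows as the arm swings up and away from the robot; 1.57 = arm upright; starts at 1.5 to 1.9, ends at 2.1. Axis: the jig's +y, so a push along the channel does not turn it. The hinge is stiff (0.045 N m): the flag stays where it is left and must be pushed all the way down.
- flag_tab (a point): On the flag's arm, mid thickness, 75 mm from the hinge, in the middle of the free tab at its end; x runs along the arm to the hinge. Arm: flat bar 22 mm wide (y), 6 mm thick, reaching 88 mm from the hinge. Blade: 24 x 14 mm, hanging 42 mm below the arm's middle, 38 to 62 mm from the hinge; it points down when the arm is level and to the robot when the arm is upright.
- stop_hinge (a point): Point on the flag's hinge axis, in the middle of the flag's width: 50 mm to +x and 58 mm up from the stop's origin. Axes as the jig's.
- blade_face (a point): On the face of the flag's blade that looks to the jig's -y, on the axis of the adjusting rod. Flag down: mid channel, 21 mm above the bench, axes as the jig's; same place along the channel at any flag angle. From here a brass rod with a 14 mm wide black rubber tip stands out to -y. The tip's end, which the wall section meets, is 11 to 41 mm from this face: set anew each time and not measured. The tip yields 0.1 mm per N.
- wall: Grey resin ruined-wall section lying flat in the channel, 110 mm long (y), 48 mm wide (x, straight foot at +24 along the fence, broken edge towards the robot), 18 mm thick, about 0.15 kg. Origin: middle of its underside; its axes are about the jig's. It starts at the -y end of the channel, short of the stop, with about 2 mm play to either side.
- wall_front (a point): Middle of the wall section's +y end face, 9 mm above its underside (this end must meet the tip; the face is flat from x -21 to +24).
- wall_back (a point): Middle of the wall section's -y end face, 9 mm above its underside (flat, from x -24 to +24): the place to push.
- king: Walnut chess king, 34 mm base, 92 mm tall, origin under its base; bystander.
- hill: Green plastic hill piece, 110 mm wide, 40 mm tall, origin under its middle; bystander.
- glue: White glue bottle, 34 mm wide, 85 mm tall, origin under its middle; bystander.
- corner: Grey resin corner ruin standing upright, 60 x 54 mm, 63 mm tall, origin under its long side; bystander, not the piece to be sawn.
- pot: Small paint pot, 32 mm wide, 34 mm tall, origin under its middle; bystander.
- tweezer: Steel tweezer, 120 mm long, lying along its x axis on a black magnetic strip 8 mm high; bystander.
- acrylic_box: Clear acrylic box with clip-on lid, 114 x 170 mm, 66 mm tall, fixed, origin under its middle; bystander.
There are look-alikes about, which are no part of the job. What is shaped like the wall but blue is not meant.

How it is judged:
By the outcome, as a careful person would: the job done as asked, in the order asked, and still so for the second after the job is handed in, with the robot touching nothing.
It also fails if it takes over 61 s, if anything falls off the work surface, if the arm or the gripper's body presses on something with over 40 N, if the wrist force passes 120 N, or if a joint passes its speed limit or range.

## Working session

There is one attempt and no reset: what is moved stays moved. The work goes in short steps, Python scripts to look and compute and a tool call to move; the robot and the scene stay as the last step left them, time stands still between calls to the robot, and variables do not carry over. Pictures are saved under pics/ and viewed, and the job is handed in when it is done.

Besides the shell and the picture viewer there is one more tool, called after "Call:" in YAML: its name, and indented under it one key for each argument. step_arm: Moves the arm, as the interface text tells. Its arguments: {"type":"object","properties":{"series":{"type":"array","items":{"type":"object","properties":{"x":{"type":"number"},"y":{"type":"number"},"z":{"type":"number"},"twist":{"type":"number"},"jaw":{"type":"number"}}}}},"required":["series"]}

```bash
ls; mkdir -p pics; cat > h.py <<'E'
import numpy as np, cv2
from workcell import bot
def snap(n,tag):
    p,d=bot.camera(n); cv2.imwrite(f'pics/{tag}.png',p[:,:,::-1]); np.save(f'pics/{tag}.npy',d); return p,d
def world(n,d,u,v,z=None):
    i=bot.camera_info(n);K=np.array(i['camera_matrix']);R=np.array(i['R']);t=np.array(i['t'])
    q=cv2.undistortPoints(np.array([[[u,v]]],float),K,np.array(i['D'],float))[0,0]
    ray=np.array([q[0],q[1],1.])
    if z is None:
        return R.T@(ray*d[int(round(v)),int(round(u))]-t)
    c=-R.T@t; r=R.T@ray
    return c+r*(z-c[2])/r[2]
def proj(n,X):
    i=bot.camera_info(n)
    return cv2.projectPoints(np.array(X,float).reshape(-1,3),cv2.Rodrigues(np.array(i['R'],float))[0],np.array(i['t'],float),np.array(i['camera_matrix'],float),np.array(i['D'],float))[0][:,0]
E
python3 - <<'E'
from h import *
print(bot.get_obs())
for n in('side','top'):
    snap(n,n+'0'); i=bot.camera_info(n); R=np.array(i['R']);print(n,-R.T@np.array(i['t']),R[2],i['camera_matrix'])
E
```

```text
pics
{'clock': 0.0, 'joint_pos': array([-1.17603220e+00,  2.41402876e-01,  3.74934775e-03,  1.33517972e+00,
        2.43126131e-05,  1.57077428e+00]), 'joint_vel': array([ 0.00081369, -0.00130238,  0.00058736,  0.00088604, -0.00111098,
       -0.00035793]), 'tau': array([-4.81122934e-04, -3.72315788e+01,  2.52409959e+01,  1.69232179e-02,
       -1.73482586e-04, -3.59265641e-06]), 'eef_pos': array([ 0.19206674, -0.46097604,  0.23042757]), 'tool_rot': array([ 0.39264017,  0.58894156, -0.39182689,  0.58775269]), 'ft_force': array([0.72770469, 0.48170132, 0.27861187]), 'ft_torque': array([ 0.04724359,  0.01238643, -0.03554409]), 'grip_width': 0.0854115709863894}
side [0.30996234 0.86164715 0.80569526] [ 0.21377422 -0.75154338 -0.62408583] [[433.28127525   0.         256.86221416]
 [  0.         433.28127525 194.28552091]
 [  0.           0.           1.        ]]
top [ 0.42144734 -0.00413971  1.09542776] [ 0.12847914 -0.00183809 -0.99171051] [[375.87369309   0.         257.09195875]
 [  0.         375.87369309 193.40976878]
 [  0.           0.           1.        ]]
```

View pics/side0.png

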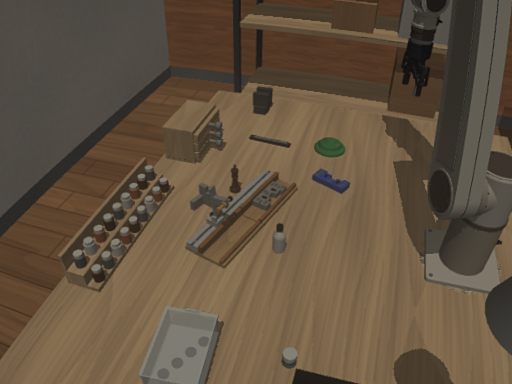

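View pics/top0.png

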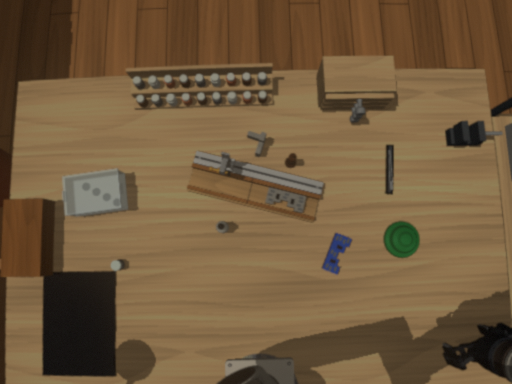

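Top view shows the jig at about (257,187) and the grey wall lying in the channel at (286,200). The stop is near (228,165), the king at (291,160), the corner ruin at (258,142) and the glue at (223,227). Wall candidates are the grey one at (286,200), the blue look-alike at (337,253), and the upright grey corner at (258,142). I choose the grey one in the channel and will check it in a crop.

```bash
python3 - <<'E'
from h import *
a=cv2.imread('pics/top0.png')[125:240,175:340]; cv2.imwrite('pics/c1.png',cv2.resize(a,None,fx=4.8,fy=4.8,interpolation=cv2.INTER_CUBIC))
a=cv2.imread('pics/side0.png')[160:265,180:310]; cv2.imwrite('pics/c2.png',cv2.resize(a,None,fx=5.7,fy=5.7,interpolation=cv2.INTER_CUBIC))
E
```

```text
(no output)
```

View pics/c1.png

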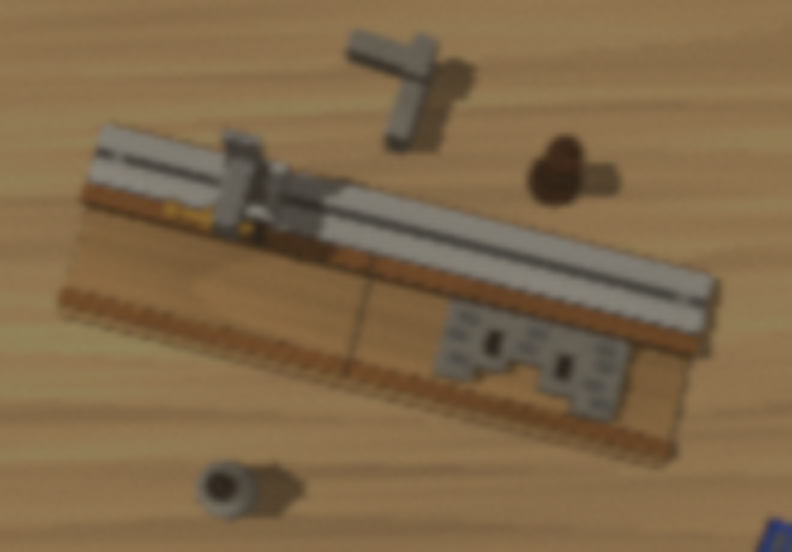

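View pics/c2.png

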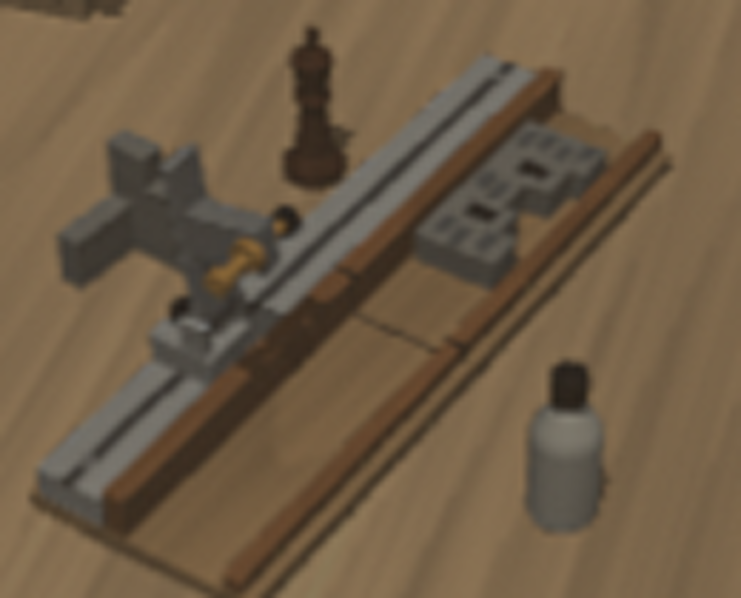

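```bash
cat > fit.py <<'E'
from h import *
from scipy.optimize import least_squares
M=[[76,190,30],[76,-190,30],[38,190,37],[26,-190,37],[-36,190,22],[-36,-190,22]]
C=[(108,124),(718,277),(87,184),(694,355),(62,293),(668,458)]
P=np.array([(175+(c[0]+.5)/4.8-.5,125+(c[1]+.5)/4.8-.5) for c in C])
M=np.array(M)/1000
def T(p,X):
    c,s=np.cos(p[2]),np.sin(p[2]); X=np.atleast_2d(X)
    return np.c_[p[0]+c*X[:,0]-s*X[:,1],p[1]+s*X[:,0]+c*X[:,1],X[:,2]]
E
python3 - <<'E'
from fit import *
r=least_squares(lambda p:(proj('top',T(p,M))-P).ravel(),[.45,0,-.25])
print(r.x,np.round(r.fun.reshape(-1,2),2)); p=r.x
np.save('jig.npy',p)
d=np.load('pics/top0.npy')
for c in [(175+x/4.8,125+y/4.8) for x,y in [(530,335),(470,330),(600,360),(200,240),(500,225),(235,195),(245,137)]]:
    w=world('top',d,*c); cs,sn=np.cos(p[2]),np.sin(p[2]); e=w[:2]-p[:2]
    print(np.round(c),np.round(w,4),'jig',np.round([cs*e[0]+sn*e[1],-sn*e[0]+cs*e[1]],4))
def ov(n,tag):
    a=cv2.imread(f'pics/{n}0.png'); a=cv2.resize(a,None,fx=4,fy=4,interpolation=cv2.INTER_CUBIC)
    for x,z in[(76,30),(40,30),(38,37),(26,37),(26,12),(-26,12),(-26,22),(-36,22)]:
        q=proj(n,T(p,np.array([[x,y,z] for y in np.linspace(-190,190,20)])/1000.))*4+1.5
        cv2.polylines(a,[np.int32(q)],False,(0,255,0),1)
    q=np.int32(proj(n,p0:=[[p[0],p[1],.0]])[0]*4); 
    cv2.imwrite(f'pics/{tag}.png',a[q[1]-250:q[1]+250,q[0]-370:q[0]+370])
ov('top','o1');ov('side','o2')
E
```

```text
[ 0.56631696  0.00482186 -0.2824001 ] [[-0.36 -0.63]
 [-0.36  0.02]
 [ 0.01 -1.27]
 [ 1.03  0.21]
 [-0.9   1.38]
 [ 0.55  0.2 ]]
[285. 195.] [ 0.5539 -0.0873  0.0254] jig [ 0.0137 -0.0919]
[273. 194.] [ 0.5576 -0.0514  0.0276] jig [ 0.0073 -0.0564]
[300. 200.] [ 0.5375 -0.1284  0.0267] jig [ 0.0095 -0.136 ]
[217. 175.] [0.6199 0.1111 0.009 ] jig [0.0219 0.117 ]
[279. 172.] [ 0.6208 -0.0716  0.0271] jig [ 0.0736 -0.0582]
[224. 166.] [0.6235 0.0794 0.1237] jig [0.0342 0.0875]
[226. 154.] [0.6507 0.0716 0.1454] jig [0.0625 0.0877]
```

View pics/o1.png

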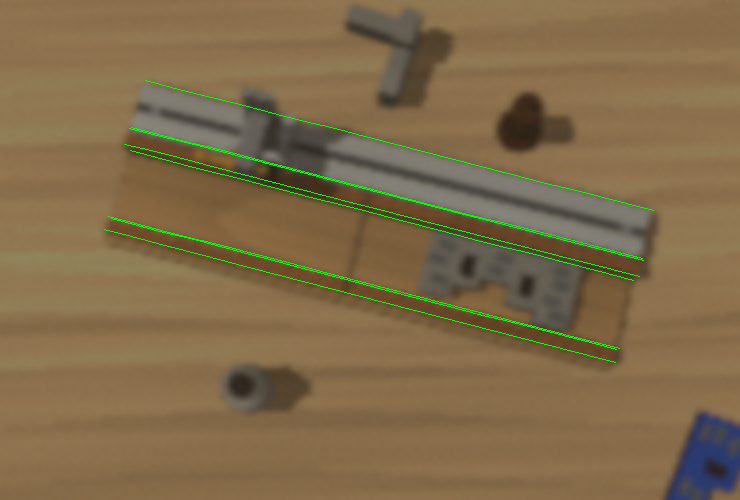

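View pics/o2.png

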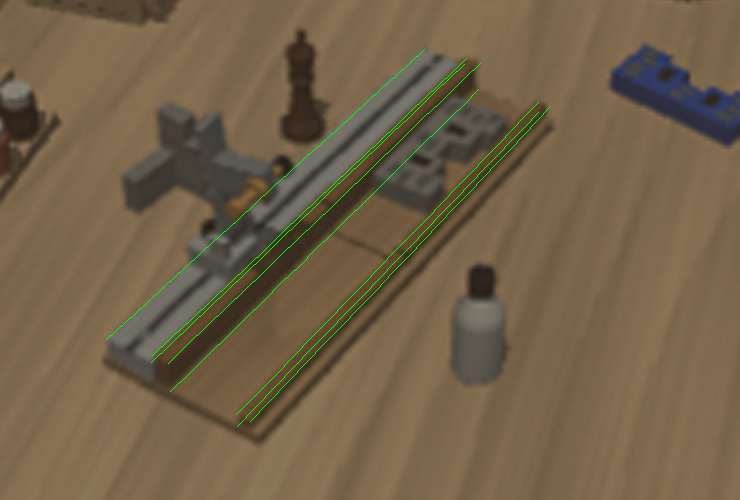

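```bash
cat > ov.py <<'E'
from fit import *
p=np.load('jig.npy')
def flagpts(ys,th):
    # a: dist along arm from hinge, b: drop below arm, y
    H=np.array([.05,.058]); f=lambda a,b,y:[H[0]-a*np.cos(th)-b*np.sin(th)*1, y+ys, H[1]+a*np.sin(th)-b*np.cos(th)]
    arm=[[f(a,b,y) for a,b in[(0,.003),(.088,.003),(.088,-.003),(0,-.003),(0,.003)]] for y in(-.011,.011)]
    bl=[[f(a,b,y) for a,b in[(.038,.003),(.038,.042),(.062,.042),(.062,.003)]] for y in(-.007,.007)]
    return arm+bl
def block(ys):
    return [[[x,ys+y,z] for x,y in[(.04,-.017),(.076,-.017),(.076,.017),(.04,.017),(.04,-.017)]] for z in(.03,.048)]
def draw(n,src,tag,ys,th,c,w=(185,140),k=4,extra=[]):
    a=cv2.imread(f'pics/{src}.png'); a=cv2.resize(a,None,fx=k,fy=k,interpolation=cv2.INTER_CUBIC)
    for L,col in [(l,(0,255,0)) for l in flagpts(ys,th)]+[(l,(0,0,255)) for l in block(ys)]+[(l,(255,255,0)) for l in extra]:
        q=proj(n,T(p,L))*k+(k-1)/2; cv2.polylines(a,[np.int32(np.round(q))],False,col,1)
    x,y=int(c[0]*k),int(c[1]*k); W,Hh=int(w[0]*k/2),int(w[1]*k/2)
    cv2.imwrite(f'pics/{tag}.png',a[max(0,y-Hh):y+Hh,max(0,x-W):x+W])
E
python3 - <<'E'
from ov import *
draw('top','top0','o3',.0875,1.71,(228,165),(90,70),8)
draw('side','side0','o4',.0875,1.71,(215,205),(90,70),8)
d=np.load('pics/top0.npy')
p=np.load('jig.npy');cs,sn=np.cos(p[2]),np.sin(p[2])
for n,u,v in[('king',293,154),('corner',263,135),('corner2',250,135),('corner3',258,152),('glue',222,226)]:
    w=world('top',d,u,v);e=w[:2]-p[:2];print(n,w.round(3),np.round([cs*e[0]+sn*e[1],-sn*e[0]+cs*e[1]],4),proj('side',w).round())
from scipy.spatial.transform import Rotation as Ro
print(Ro.from_quat(bot.get_obs()['tool_rot']).as_matrix().round(3))
E
```

```text
king [ 0.661 -0.108  0.079] [ 0.122  -0.0825] [[233. 168.]]
corner [ 0.721 -0.027  0.064] [0.1577 0.0123] [[203. 185.]]
corner2 [0.732 0.01  0.031] [0.1577 0.0511] [[195. 201.]]
corner3 [ 0.677 -0.012  0.045] [0.1108 0.0147] [[216. 196.]]
glue [0.467 0.091 0.085] [-0.1195  0.0546] [[281. 225.]]
[[-0.001  0.923  0.385]
 [ 0.002  0.385 -0.923]
 [-1.    -0.    -0.002]]
```

View pics/o3.png

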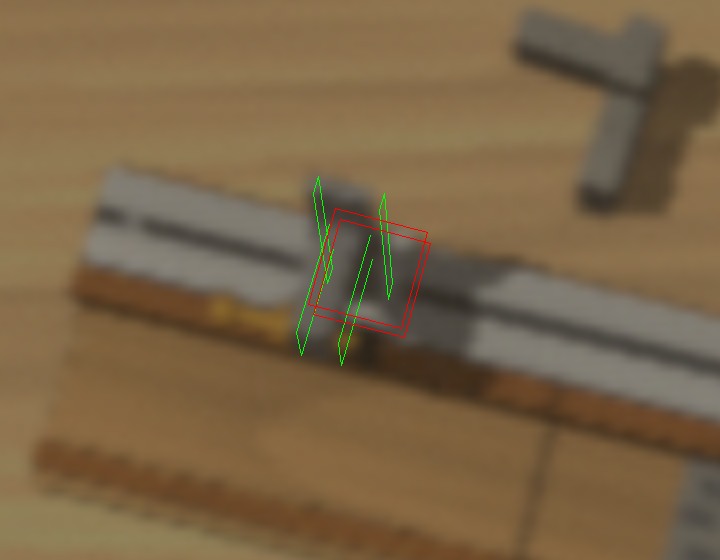

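View pics/o4.png

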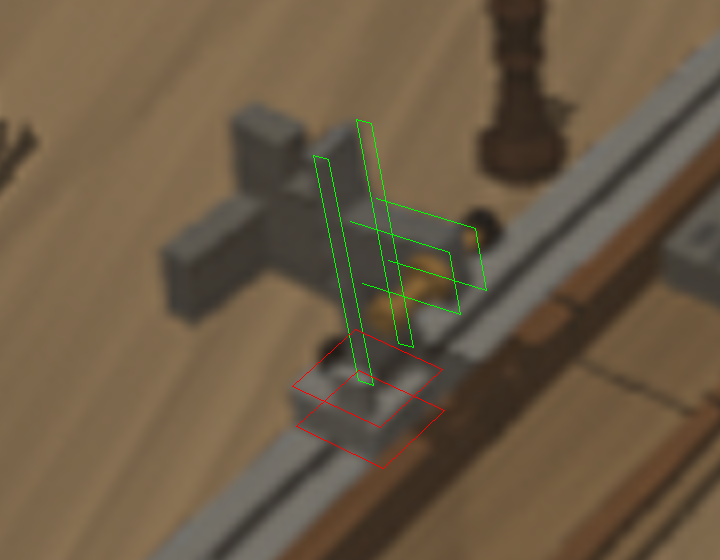

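Call:
step_arm:
  series:
    - {"x": 2.6,"y": 2.6,"z": 0,"twist": 6,"jaw": 0}
    - {"x": 5.2,"y": 5.2,"z": 0,"twist": 12,"jaw": 0}
    - {"x": 7.8,"y": 7.8,"z": 0,"twist": 18,"jaw": 0}
    - {"x": 10.4,"y": 10.4,"z": 0,"twist": 24,"jaw": 0}
    - {"x": 13,"y": 13,"z": 0,"twist": 30,"jaw": 0}
    - {"x": 15.6,"y": 15.6,"z": 0,"twist": 36,"jaw": 0}
    - {"x": 18.2,"y": 18.2,"z": 0,"twist": 42,"jaw": 0}
    - {"x": 20.8,"y": 20.8,"z": 0,"twist": 48,"jaw": 0}
    - {"x": 23.4,"y": 23.4,"z": 0,"twist": 51,"jaw": 0}
    - {"x": 25,"y": 26,"z": 0,"twist": 51,"jaw": 0}

```text
clock: 0.93
eef_pos: [0.444, -0.1994, 0.23]
tool_rot: [0.1, 0.701, -0.1, 0.699]
ft_force: [1.1, -0.1, -0.5]
grip_width: 0.0001
```

Call:
step_arm:
  series:
    - {"x": 2.8,"y": 2.9}
    - {"x": 5.6,"y": 5.8}
    - {"x": 8.4,"y": 8.7}
    - {"x": 11.2,"y": 11.6}
    - {"x": 14,"y": 14.5}
    - {"x": 16.8,"y": 17.4}
    - {"x": 19.6,"y": 20.3}
    - {"x": 22.4,"y": 23.2}
    - {"x": 24.9,"y": 26.3}
    - {"x": 24.9,"y": 26.3}

```text
$.series[0]: bad value
```

Call:
step_arm:
  series:
    - {"x": 2.8,"y": 2.9,"z": 0,"twist": 0,"jaw": 0}
    - {"x": 5.6,"y": 5.8,"z": 0,"twist": 0,"jaw": 0}
    - {"x": 8.4,"y": 8.7,"z": 0,"twist": 0,"jaw": 0}
    - {"x": 11.2,"y": 11.6,"z": 0,"twist": 0,"jaw": 0}
    - {"x": 14,"y": 14.5,"z": 0,"twist": 0,"jaw": 0}
    - {"x": 16.8,"y": 17.4,"z": 0,"twist": 0,"jaw": 0}
    - {"x": 19.6,"y": 20.3,"z": 0,"twist": 0,"jaw": 0}
    - {"x": 22.4,"y": 23.2,"z": 0,"twist": 0,"jaw": 0}
    - {"x": 24.9,"y": 26.3,"z": 0,"twist": 0,"jaw": 0}
    - {"x": 24.9,"y": 26.3,"z": 0,"twist": 0,"jaw": 0}

```text
clock: 1.77
eef_pos: [0.6958, 0.0704, 0.2248]
tool_rot: [0.098, 0.702, -0.096, 0.699]
ft_force: [-0.7, -0.1, -1.8]
grip_width: 0.0
```

```bash
python3 - <<'E'
from ov import *
snap('side','side1');snap('top','top1');o=bot.get_obs();print(o['eef_pos'],o['clock'],o['joint_pos'].round(2))
draw('side','side1','o5',.0915,1.76,(215,195),(90,70),8)
draw('top','top0','o6',.0915,1.76,(228,165),(90,70),8)
E
```

```text
[0.69299973 0.06539385 0.22683997] 1.8667 [0.09 0.67 0.66 1.57 0.   1.94]
```

View pics/o5.png

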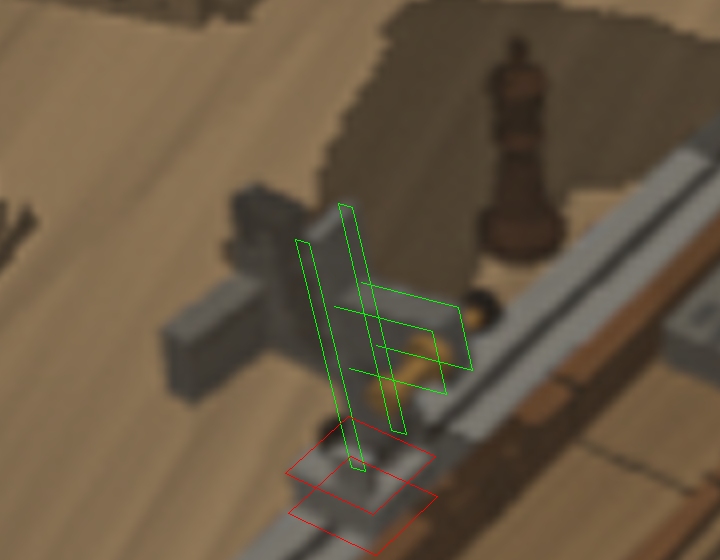

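View pics/o6.png

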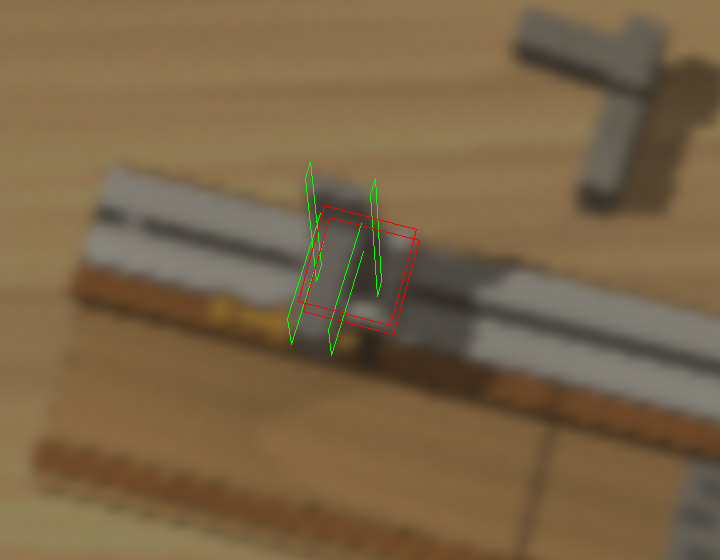

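Call:
step_arm:
  series:
    - {"x": 0,"y": -0.2,"z": -3,"twist": 0,"jaw": 0}
    - {"x": 0,"y": -0.2,"z": -6,"twist": 0,"jaw": 0}
    - {"x": 0,"y": -0.2,"z": -9,"twist": 0,"jaw": 0}
    - {"x": 0,"y": -0.2,"z": -10.9,"twist": 0,"jaw": 0}
    - {"x": 0,"y": -0.2,"z": -10.9,"twist": 0,"jaw": 0}
    - {"x": 0,"y": -0.2,"z": -10.9,"twist": 0,"jaw": 0}

```text
clock: 2.37
eef_pos: [0.6914, 0.0619, 0.1174]
tool_rot: [0.099, 0.703, -0.1, 0.697]
ft_force: [0.7, 0.0, 0.1]
grip_width: -0.0003
```

```bash
python3 - <<'E'
from ov import *
snap('side','side2');o=bot.get_obs();print(o['eef_pos'],o['ft_force'],o['clock'])
draw('side','side2','o7',.09,1.74,(215,195),(90,70),8)
E
```

```text
[0.69296398 0.06230309 0.11940538] [ 0.22207716 -0.58958067  0.59311402] 2.4167
```

View pics/o7.png

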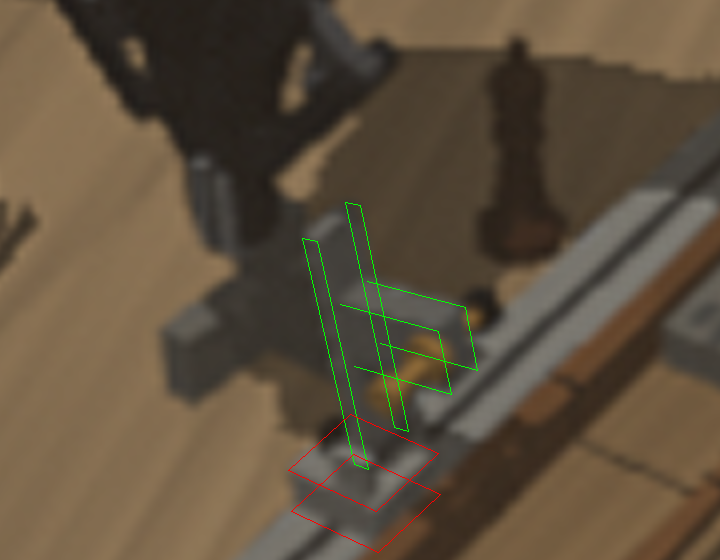

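Call:
step_arm:
  series:
    - {"x": -1.9,"y": 0.55,"z": 0,"twist": 0,"jaw": 0}
    - {"x": -3.65,"y": 1.06,"z": 0,"twist": 0,"jaw": 0}
    - {"x": -5.3,"y": 1.53,"z": 0,"twist": 0,"jaw": 0}
    - {"x": -7,"y": 2.03,"z": 0,"twist": 0,"jaw": 0}
    - {"x": -8.45,"y": 2.45,"z": -0.9,"twist": 0,"jaw": 0}
    - {"x": -9.6,"y": 2.79,"z": -2.3,"twist": 0,"jaw": 0}
    - {"x": -10.4,"y": 3.0,"z": -4,"twist": 0,"jaw": 0}
    - {"x": -11.2,"y": 3.25,"z": -5.2,"twist": 0,"jaw": 0}
    - {"x": -11.2,"y": 3.25,"z": -5.2,"twist": 0,"jaw": 0}

```text
clock: 3.17
eef_pos: [0.5792, 0.0948, 0.0678]
tool_rot: [0.099, 0.702, -0.099, 0.698]
ft_force: [-0.7, 0.2, -0.3]
grip_width: -0.0001
```

```bash
python3 - <<'E'
from ov import *
snap('side','side3');o=bot.get_obs();print(o['eef_pos'],o['ft_force'],o['clock'])
draw('side','side3','o8',.09,.1,(225,205),(90,70),8)
E
```

```text
[0.58096151 0.09474995 0.06898692] [ 0.41208096 -0.58447992 -0.18462399] 3.2167
```

View pics/o8.png

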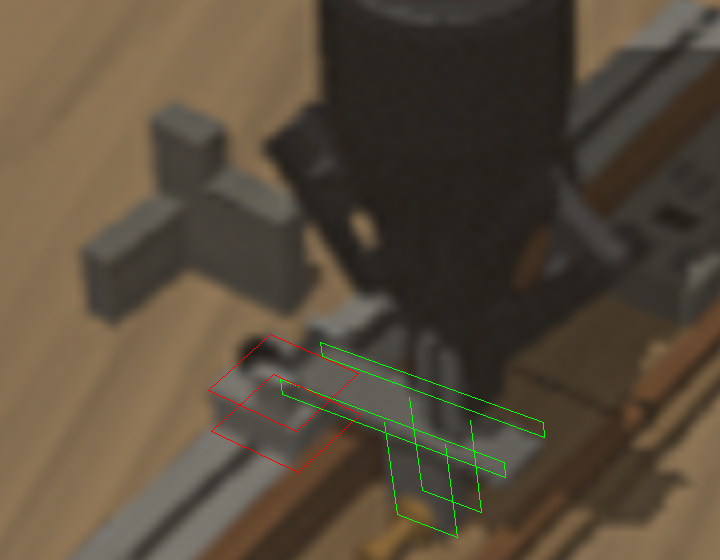

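Call:
step_arm:
  series:
    - {"x": -0.96,"y": 0.28,"z": 0,"twist": 0,"jaw": 0}
    - {"x": -0.96,"y": 0.28,"z": -0.3,"twist": 0,"jaw": 0}
    - {"x": -0.96,"y": 0.28,"z": -0.6,"twist": 0,"jaw": 0}
    - {"x": -0.96,"y": 0.28,"z": -0.75,"twist": 0,"jaw": 0}
    - {"x": -0.96,"y": 0.28,"z": -0.75,"twist": 0,"jaw": 0}

```text
clock: 3.63
eef_pos: [0.5722, 0.0973, 0.0617]
tool_rot: [0.099, 0.701, -0.099, 0.699]
ft_force: [-0.0, -0.3, -0.5]
grip_width: 0.0
```

Call:
step_arm:
  series:
    - {"x": 0,"y": 0,"z": -0.1,"twist": 0,"jaw": 0}
    - {"x": 0,"y": 0,"z": -0.15,"twist": 0,"jaw": 0}
    - {"x": 0,"y": 0,"z": -0.15,"twist": 0,"jaw": 0}

```text
clock: 3.88
eef_pos: [0.5726, 0.0973, 0.061]
tool_rot: [0.099, 0.701, -0.099, 0.699]
ft_force: [-0.9, 0.5, 4.7]
grip_width: -0.0
```

Call:
step_arm:
  series:
    - {"x": 0,"y": 0,"z": -0.1,"twist": 0,"jaw": 0}
    - {"x": 0,"y": 0,"z": -0.1,"twist": 0,"jaw": 0}
    - {"x": 0,"y": 0,"z": -0.1,"twist": 0,"jaw": 0}

```text
clock: 4.13
eef_pos: [0.5727, 0.0973, 0.0609]
tool_rot: [0.099, 0.701, -0.099, 0.699]
ft_force: [-2.7, -0.2, 5.1]
grip_width: 0.0001
```

Call:
step_arm:
  series:
    - {"x": 0,"y": 0,"z": 3,"twist": 0,"jaw": 0}
    - {"x": 0,"y": 0,"z": 6,"twist": 0,"jaw": 0}
    - {"x": -1,"y": -3,"z": 8,"twist": 0,"jaw": 0}
    - {"x": -2,"y": -7,"z": 8,"twist": 0,"jaw": 0}
    - {"x": -3,"y": -11,"z": 8,"twist": 0,"jaw": 0}
    - {"x": -4,"y": -15,"z": 8,"twist": 0,"jaw": 0}
    - {"x": -5,"y": -19,"z": 8,"twist": 0,"jaw": 0}
    - {"x": -6,"y": -23,"z": 8,"twist": 0,"jaw": 0}
    - {"x": -7,"y": -27,"z": 8,"twist": 0,"jaw": 0}
    - {"x": -7,"y": -27,"z": 8,"twist": 0,"jaw": 0}

```text
clock: 4.97
eef_pos: [0.501, -0.1797, 0.1411]
tool_rot: [0.101, 0.7, -0.104, 0.699]
ft_force: [-0.2, 0.4, 0.1]
grip_width: -0.0001
```

```bash
python3 - <<'E'
from ov import *
snap('side','side4');o=bot.get_obs();print(o['eef_pos'],o['ft_force'],o['clock'])
draw('side','side4','o9',.09,0,(235,200),(90,70),8)
cs,sn=np.cos(p[2]),np.sin(p[2])
for x,y in[(452,300),(632,345),(612,418),(437,373)]:
    w=world('top',None,175+x/4.8,125+y/4.8,.03);e=w[:2]-p[:2];print(w.round(4),np.round([cs*e[0]+sn*e[1],-sn*e[0]+cs*e[1]],4))
a=cv2.imread('pics/side4.png')[150:230,220:330];cv2.imwrite('pics/o10.png',cv2.resize(a,None,fx=7,fy=7,interpolation=cv2.INTER_CUBIC))
E
```

```text
[ 0.50178203 -0.1767181   0.14101985] [ 0.2569065   1.12988496 -0.14661281] 5.0167
[ 0.5756 -0.0411  0.03  ] [ 0.0217 -0.0416]
[ 0.5456 -0.1475  0.03  ] [ 0.0226 -0.152 ]
[ 0.5024 -0.1337  0.03  ] [-0.0227 -0.1509]
[ 0.5321 -0.0309  0.03  ] [-0.0229 -0.0438]
```

View pics/o9.png

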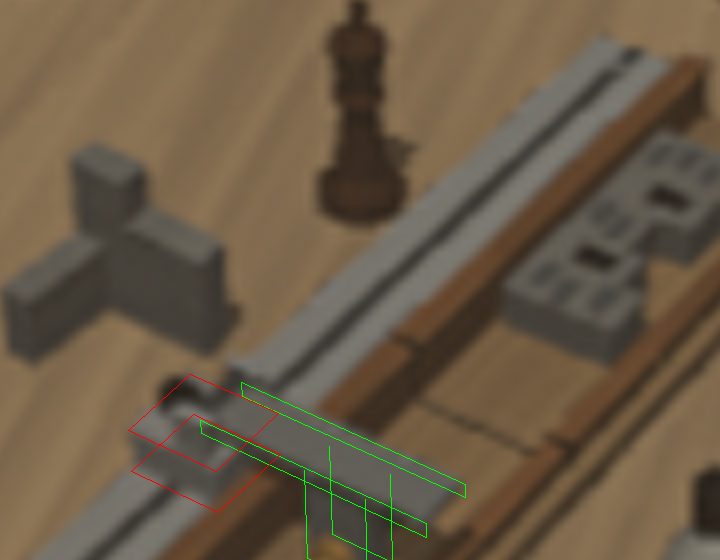

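View pics/o10.png

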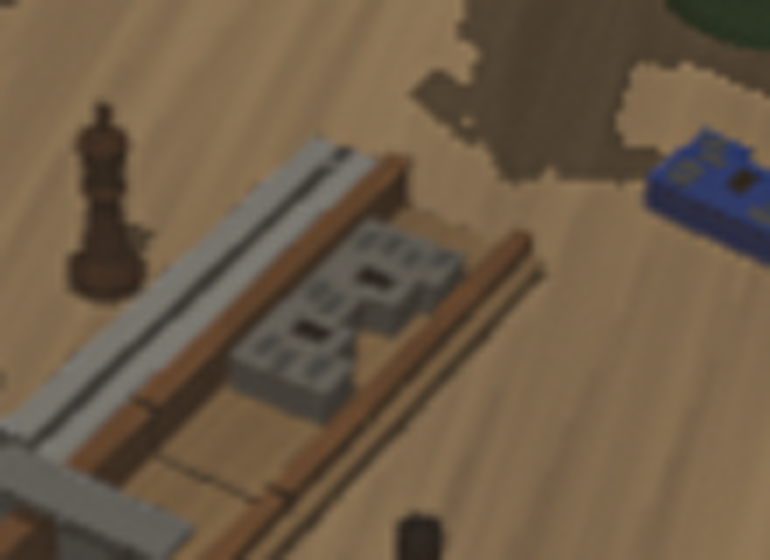

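Both wall ends agree with the given 110 mm length (front at jig y -43, back at -152 mm), and the flag is level. Next I go down behind the wall's -y end.

Call:
step_arm:
  series:
    - {"x": 1.5,"y": 1.1,"z": 0,"twist": 0,"jaw": 0}
    - {"x": 1.5,"y": 1.1,"z": -3,"twist": 0,"jaw": 0}
    - {"x": 1.5,"y": 1.1,"z": -6,"twist": 0,"jaw": 0}
    - {"x": 1.5,"y": 1.1,"z": -9,"twist": 0,"jaw": 0}
    - {"x": 1.5,"y": 1.1,"z": -9.5,"twist": 0,"jaw": 0}
    - {"x": 1.5,"y": 1.1,"z": -9.5,"twist": 0,"jaw": 0}

```text
clock: 5.52
eef_pos: [0.515, -0.1641, 0.0438]
tool_rot: [0.102, 0.702, -0.101, 0.697]
ft_force: [-0.2, 0.1, 0.7]
grip_width: -0.0
```

```bash
python3 - <<'E'
from ov import *
snap('top','top5');snap('side','side5');o=bot.get_obs();print(o['eef_pos'],o['ft_force'],o['clock'])
e=o['eef_pos'][:2]-p[:2];cs,sn=np.cos(p[2]),np.sin(p[2]);print(cs*e[0]+sn*e[1],-sn*e[0]+cs*e[1])
a=cv2.imread('pics/side5.png')[130:230,215:325];cv2.imwrite('pics/o11.png',cv2.resize(a,None,fx=6,fy=6,interpolation=cv2.INTER_CUBIC))
E
```

```text
[ 0.51788941 -0.1654205   0.04713003] [ 0.92390633 -0.01524754  0.51128799] 5.6167
0.0009306842247810143 -0.17699384965299264
```

View pics/o11.png

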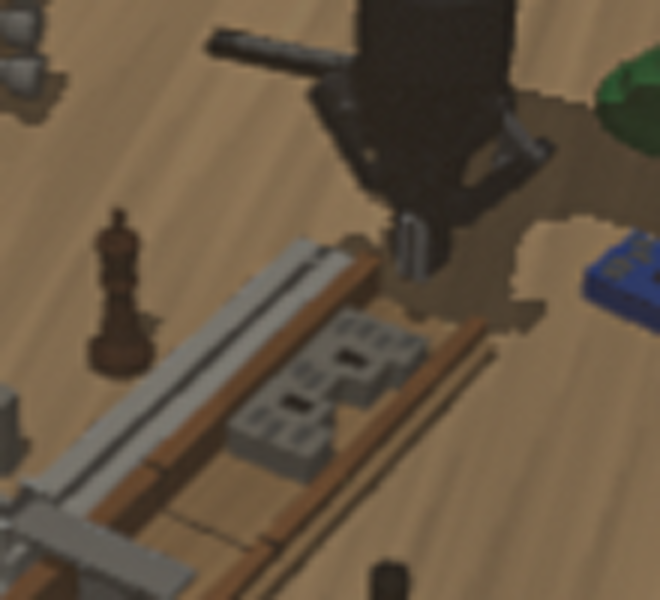

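Call:
step_arm:
  series:
    - {"x": 0,"y": 0,"z": -1.5,"twist": 0,"jaw": 0}
    - {"x": 0,"y": 0,"z": -2.8,"twist": 0,"jaw": 0}
    - {"x": 0,"y": 0,"z": -2.8,"twist": 0,"jaw": 0}
    - {"x": 0,"y": 0,"z": -2.8,"twist": 0,"jaw": 0}

```text
clock: 5.95
eef_pos: [0.5188, -0.1655, 0.0206]
tool_rot: [0.101, 0.699, -0.102, 0.7]
ft_force: [0.1, 0.5, 0.2]
grip_width: 0.0
```

```bash
python3 - <<'E'
from ov import *
o=bot.get_obs();print(o['eef_pos'],o['ft_force'],o['clock'])
E
```

```text
[ 0.51882333 -0.16551605  0.02061167] [0.08362413 0.4841912  0.20320738] 5.95
```

Call:
step_arm:
  series:
    - {"x": 0.14,"y": 0.48,"z": 0,"twist": 0,"jaw": 0}
    - {"x": 0.28,"y": 0.96,"z": 0,"twist": 0,"jaw": 0}
    - {"x": 0.42,"y": 1.44,"z": 0,"twist": 0,"jaw": 0}
    - {"x": 0.56,"y": 1.92,"z": 0,"twist": 0,"jaw": 0}
    - {"x": 0.7,"y": 2.4,"z": 0,"twist": 0,"jaw": 0}
    - {"x": 0.84,"y": 2.88,"z": 0,"twist": 0,"jaw": 0}
    - {"x": 0.98,"y": 3.36,"z": 0,"twist": 0,"jaw": 0}
    - {"x": 1.12,"y": 3.84,"z": 0,"twist": 0,"jaw": 0}
    - {"x": 1.26,"y": 4.32,"z": 0,"twist": 0,"jaw": 0}
    - {"x": 1.39,"y": 4.8,"z": 0,"twist": 0,"jaw": 0}

```text
clock: 6.78
eef_pos: [0.5328, -0.1171, 0.0206]
tool_rot: [0.101, 0.699, -0.102, 0.7]
ft_force: [-0.8, -1.6, 1.3]
grip_width: 0.0002
```

```bash
cat > st.py <<'E'
from ov import *
o=bot.get_obs()
e=o['eef_pos'][:2]-p[:2];cs,sn=np.cos(p[2]),np.sin(p[2]);f=o['ft_force']
print(o['clock'],o['eef_pos'].round(4),'jig',np.round([cs*e[0]+sn*e[1],-sn*e[0]+cs*e[1]],4),'F along/lat/z',np.round([-sn*f[0]+cs*f[1],cs*f[0]+sn*f[1],f[2]],2))
E
cat > look.py <<'E'
import sys
from ov import *
t=sys.argv[1]; snap('side','side'+t);snap('top','top'+t)
a=cv2.imread(f'pics/side{t}.png')[150:255,180:310];a=cv2.resize(a,None,fx=4,fy=4,interpolation=cv2.INTER_CUBIC)
b=cv2.imread(f'pics/top{t}.png')[135:225,190:320];b=cv2.resize(b,(520,360),interpolation=cv2.INTER_CUBIC)
cv2.imwrite(f'pics/l{t}.png',cv2.resize(np.vstack([a,b]),None,fx=.76,fy=.76,interpolation=cv2.INTER_AREA))
E
python3 st.py; python3 look.py 6
```

```text
6.7833 [ 0.5328 -0.1171  0.0206] jig [ 0.0018 -0.1264] F along/lat/z [-1.74 -0.37  1.35]
```

View pics/l6.png

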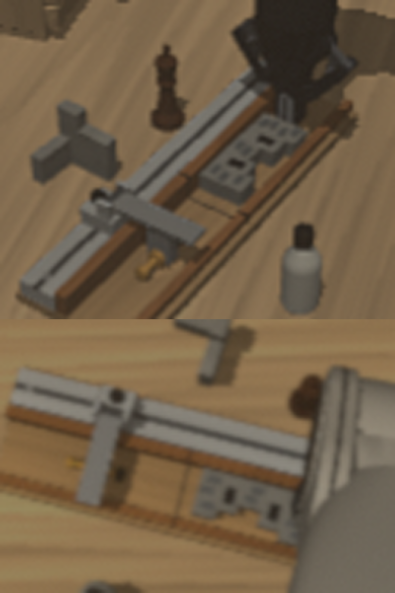

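The wall is sliding in front of the finger and the flag is level across the channel. The rod's dark tip is visible just to the right of the arm in the top view, so I measure it.

```bash
python3 - <<'E'
from ov import *
a=cv2.imread('pics/top6.png')[155:205,205:285];cv2.imwrite('pics/o12.png',cv2.resize(a,None,fx=9,fy=9,interpolation=cv2.INTER_CUBIC))
E
```

```text
(no output)
```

View pics/o12.png

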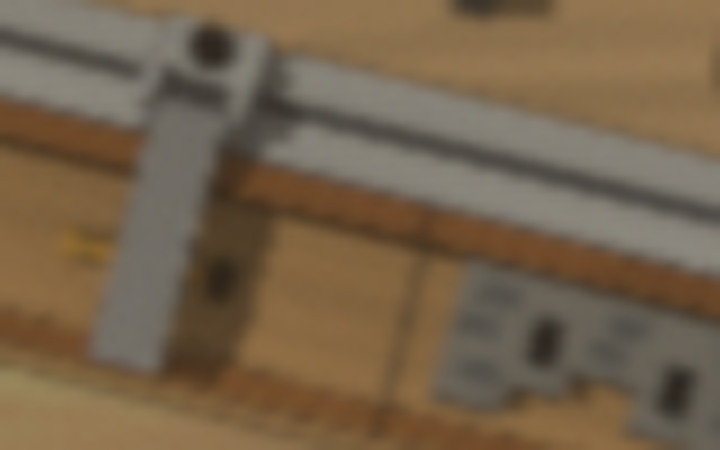

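```bash
python3 - <<'E'
from ov import *
cs,sn=np.cos(p[2]),np.sin(p[2])
for n,x,y,z in[('tipend',236,284,.025),('arm-y edge',198,265,.061),('wallfront',453,335,.03)]:
    w=world('top',None,205+x/9,155+y/9,z);e=w[:2]-p[:2];print(n,np.round([cs*e[0]+sn*e[1],-sn*e[0]+cs*e[1]],4))
E
```

```text
tipend [-0.0024  0.0649]
arm-y edge [-0.0042  0.074 ]
wallfront [-0.0015 -0.0067]
```

Call:
step_arm:
  series:
    - {"x": 0.14,"y": 0.48,"z": 0,"twist": 0,"jaw": 0}
    - {"x": 0.28,"y": 0.96,"z": 0,"twist": 0,"jaw": 0}
    - {"x": 0.42,"y": 1.44,"z": 0,"twist": 0,"jaw": 0}
    - {"x": 0.56,"y": 1.92,"z": 0,"twist": 0,"jaw": 0}
    - {"x": 0.7,"y": 2.4,"z": 0,"twist": 0,"jaw": 0}
    - {"x": 0.84,"y": 2.88,"z": 0,"twist": 0,"jaw": 0}
    - {"x": 0.98,"y": 3.36,"z": 0,"twist": 0,"jaw": 0}
    - {"x": 1.12,"y": 3.84,"z": 0,"twist": 0,"jaw": 0}
    - {"x": 1.26,"y": 4.32,"z": 0,"twist": 0,"jaw": 0}
    - {"x": 1.39,"y": 4.8,"z": 0,"twist": 0,"jaw": 0}

```text
clock: 7.72
eef_pos: [0.5469, -0.0676, 0.0203]
tool_rot: [0.101, 0.699, -0.101, 0.7]
ft_force: [-0.4, -0.5, -0.4]
grip_width: -0.0001
```

```bash
python3 st.py; python3 look.py 7
```

```text
7.7167 [ 0.5469 -0.0676  0.0203] jig [ 0.0015 -0.075 ] F along/lat/z [-0.57 -0.22 -0.44]
```

View pics/l7.png

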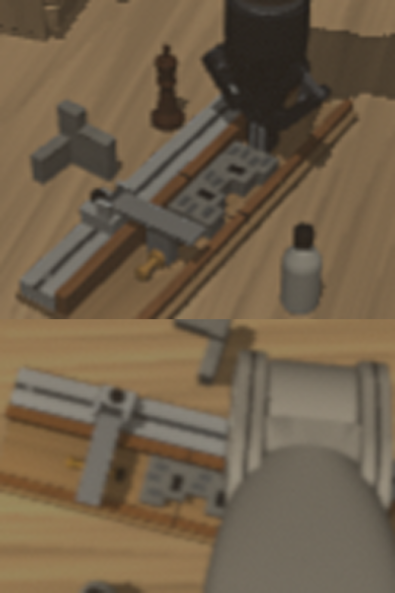

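Call:
step_arm:
  series:
    - {"x": 0.04,"y": 0.14,"z": 0,"twist": 0,"jaw": 0}
    - {"x": 0.08,"y": 0.29,"z": 0,"twist": 0,"jaw": 0}
    - {"x": 0.13,"y": 0.43,"z": 0,"twist": 0,"jaw": 0}
    - {"x": 0.17,"y": 0.58,"z": 0,"twist": 0,"jaw": 0}
    - {"x": 0.21,"y": 0.72,"z": 0,"twist": 0,"jaw": 0}
    - {"x": 0.25,"y": 0.86,"z": 0,"twist": 0,"jaw": 0}
    - {"x": 0.29,"y": 1.01,"z": 0,"twist": 0,"jaw": 0}
    - {"x": 0.33,"y": 1.15,"z": 0,"twist": 0,"jaw": 0}

```text
clock: 8.48
eef_pos: [0.5504, -0.0556, 0.0204]
tool_rot: [0.101, 0.699, -0.1, 0.7]
ft_force: [0.3, -1.2, -0.5]
grip_width: -0.0001
```

```bash
python3 st.py; python3 look.py 8;  python3 - <<'E'
from ov import *
a=cv2.imread('pics/top8.png')[155:205,205:285];cv2.imwrite('pics/o13.png',cv2.resize(a,None,fx=9,fy=9,interpolation=cv2.INTER_CUBIC))
E
```

```text
8.4833 [ 0.5504 -0.0556  0.0204] jig [ 0.0015 -0.0624] F along/lat/z [-1.02  0.64 -0.52]
```

View pics/o13.png

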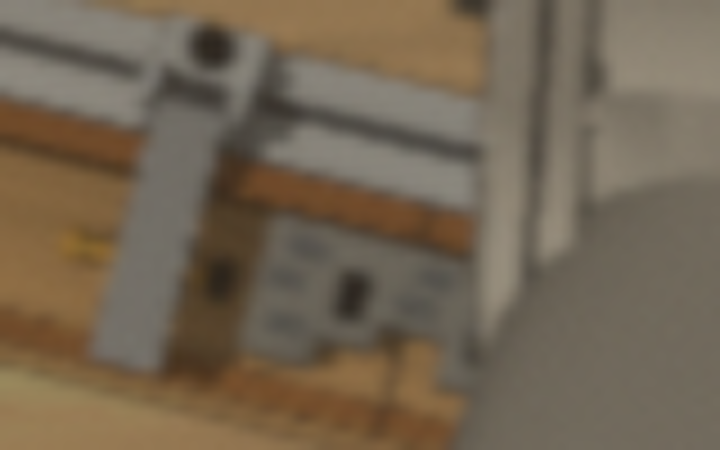

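Call:
step_arm:
  series:
    - {"x": 0.01,"y": 0.05,"z": 0,"twist": 0,"jaw": 0}
    - {"x": 0.03,"y": 0.1,"z": 0,"twist": 0,"jaw": 0}
    - {"x": 0.04,"y": 0.14,"z": 0,"twist": 0,"jaw": 0}
    - {"x": 0.06,"y": 0.19,"z": 0,"twist": 0,"jaw": 0}
    - {"x": 0.07,"y": 0.24,"z": 0,"twist": 0,"jaw": 0}
    - {"x": 0.08,"y": 0.29,"z": 0,"twist": 0,"jaw": 0}
    - {"x": 0.1,"y": 0.34,"z": 0,"twist": 0,"jaw": 0}
    - {"x": 0.1,"y": 0.34,"z": 0,"twist": 0,"jaw": 0}

```text
clock: 9.25
eef_pos: [0.5515, -0.0518, 0.0204]
tool_rot: [0.101, 0.699, -0.1, 0.701]
ft_force: [0.4, -1.5, -0.7]
grip_width: 0.0
```

```bash
python3 st.py
```

```text
9.25 [ 0.5515 -0.0518  0.0204] jig [ 0.0016 -0.0585] F along/lat/z [-1.37  0.82 -0.67]
```

Call:
step_arm:
  series:
    - {"x": 0.01,"y": 0.04,"z": 0,"twist": 0,"jaw": 0}
    - {"x": 0.02,"y": 0.07,"z": 0,"twist": 0,"jaw": 0}
    - {"x": 0.03,"y": 0.11,"z": 0,"twist": 0,"jaw": 0}
    - {"x": 0.04,"y": 0.15,"z": 0,"twist": 0,"jaw": 0}

```text
clock: 9.58
eef_pos: [0.552, -0.0503, 0.0204]
tool_rot: [0.101, 0.699, -0.1, 0.701]
ft_force: [0.3, -1.7, 0.5]
grip_width: 0.0001
```

```bash
python3 st.py
```

```text
9.5833 [ 0.552  -0.0503  0.0204] jig [ 0.0016 -0.0569] F along/lat/z [-1.56  0.77  0.47]
```

Call:
step_arm:
  series:
    - {"x": 0.01,"y": 0.04,"z": 0,"twist": 0,"jaw": 0}
    - {"x": 0.02,"y": 0.07,"z": 0,"twist": 0,"jaw": 0}
    - {"x": 0.03,"y": 0.11,"z": 0,"twist": 0,"jaw": 0}
    - {"x": 0.03,"y": 0.11,"z": 0,"twist": 0,"jaw": 0}

```text
clock: 9.92
eef_pos: [0.5523, -0.0491, 0.0204]
tool_rot: [0.101, 0.699, -0.1, 0.701]
ft_force: [-0.2, -1.3, -0.8]
grip_width: -0.0003
```

```bash
python3 st.py
```

```text
9.9167 [ 0.5523 -0.0491  0.0204] jig [ 0.0016 -0.0557] F along/lat/z [-1.3   0.17 -0.77]
```

Call:
step_arm:
  series:
    - {"x": 0.01,"y": 0.04,"z": 0,"twist": 0,"jaw": 0}
    - {"x": 0.02,"y": 0.07,"z": 0,"twist": 0,"jaw": 0}
    - {"x": 0.03,"y": 0.11,"z": 0,"twist": 0,"jaw": 0}
    - {"x": 0.03,"y": 0.11,"z": 0,"twist": 0,"jaw": 0}

```text
clock: 10.25
eef_pos: [0.5526, -0.0478, 0.0204]
tool_rot: [0.101, 0.699, -0.1, 0.701]
ft_force: [-0.2, -1.1, 0.3]
grip_width: 0.0002
```

```bash
python3 st.py
```

```text
10.25 [ 0.5526 -0.0478  0.0204] jig [ 0.0015 -0.0544] F along/lat/z [-1.13  0.16  0.27]
```

Call:
step_arm:
  series:
    - {"x": 0.01,"y": 0.04,"z": 0,"twist": 0,"jaw": 0}
    - {"x": 0.02,"y": 0.07,"z": 0,"twist": 0,"jaw": 0}
    - {"x": 0.03,"y": 0.11,"z": 0,"twist": 0,"jaw": 0}
    - {"x": 0.03,"y": 0.11,"z": 0,"twist": 0,"jaw": 0}

```text
clock: 10.58
eef_pos: [0.5528, -0.0473, 0.0204]
tool_rot: [0.101, 0.699, -0.1, 0.701]
ft_force: [-1.2, -3.6, 0.9]
grip_width: 0.0001
```

```bash
python3 st.py
```

```text
10.5833 [ 0.5528 -0.0473  0.0204] jig [ 0.0015 -0.0538] F along/lat/z [-3.8  -0.19  0.89]
```

Force has risen to 3.8 N, so the wall has met the tip. Now I raise the push gradually.

Call:
step_arm:
  series:
    - {"x": 0.02,"y": 0.07,"z": 0,"twist": 0,"jaw": 0}
    - {"x": 0.04,"y": 0.13,"z": 0,"twist": 0,"jaw": 0}
    - {"x": 0.04,"y": 0.13,"z": 0,"twist": 0,"jaw": 0}

```text
clock: 10.83
eef_pos: [0.5529, -0.047, 0.0204]
tool_rot: [0.1, 0.699, -0.101, 0.7]
ft_force: [-1.4, -5.3, 1.2]
grip_width: -0.0
```

```bash
python3 st.py
```

```text
10.8333 [ 0.5529 -0.047   0.0204] jig [ 0.0016 -0.0535] F along/lat/z [-5.46  0.16  1.17]
```

Call:
step_arm:
  series:
    - {"x": 0.04,"y": 0.14,"z": 0,"twist": 0,"jaw": 0}
    - {"x": 0.05,"y": 0.18,"z": 0,"twist": 0,"jaw": 0}
    - {"x": 0.06,"y": 0.22,"z": 0,"twist": 0,"jaw": 0}
    - {"x": 0.06,"y": 0.22,"z": 0,"twist": 0,"jaw": 0}

```text
clock: 11.17
eef_pos: [0.553, -0.0467, 0.0204]
tool_rot: [0.099, 0.699, -0.103, 0.7]
ft_force: [-1.6, -7.9, 1.1]
grip_width: -0.0
```

```bash
python3 st.py
```

```text
11.1667 [ 0.553  -0.0467  0.0204] jig [ 0.0015 -0.0532] F along/lat/z [-8.04  0.62  1.13]
```

Call:
step_arm:
  series:
    - {"x": 0.07,"y": 0.24,"z": 0,"twist": 0,"jaw": 0}
    - {"x": 0.08,"y": 0.28,"z": 0,"twist": 0,"jaw": 0}
    - {"x": 0.08,"y": 0.28,"z": 0,"twist": 0,"jaw": 0}
    - {"x": 0.08,"y": 0.28,"z": 0,"twist": 0,"jaw": 0}

```text
clock: 11.5
eef_pos: [0.553, -0.0466, 0.0205]
tool_rot: [0.098, 0.7, -0.106, 0.7]
ft_force: [-2.4, -9.8, 2.0]
grip_width: -0.0001
```

```bash
python3 st.py
```

```text
11.5 [ 0.553  -0.0466  0.0205] jig [ 0.0015 -0.0531] F along/lat/z [-10.13   0.41   2.04]
```

Call:
step_arm:
  series:
    - {"x": 0.08,"y": 0.28,"z": 0,"twist": 0,"jaw": 0}
    - {"x": 0.08,"y": 0.28,"z": 0,"twist": 0,"jaw": 0}
    - {"x": 0.08,"y": 0.28,"z": 0,"twist": 0,"jaw": 0}
    - {"x": 0.08,"y": 0.28,"z": 0,"twist": 0,"jaw": 0}
    - {"x": 0.08,"y": 0.28,"z": 0,"twist": 0,"jaw": 0}
    - {"x": 0.08,"y": 0.28,"z": 0,"twist": 0,"jaw": 0}
    - {"x": 0.08,"y": 0.28,"z": 0,"twist": 0,"jaw": 0}
    - {"x": 0.08,"y": 0.28,"z": 0,"twist": 0,"jaw": 0}
    - {"x": 0.08,"y": 0.28,"z": 0,"twist": 0,"jaw": 0}
    - {"x": 0.08,"y": 0.28,"z": 0,"twist": 0,"jaw": 0}

```text
clock: 12.33
eef_pos: [0.553, -0.0465, 0.0206]
tool_rot: [0.097, 0.7, -0.108, 0.699]
ft_force: [-3.1, -10.5, 1.4]
grip_width: 0.0001
```

```bash
python3 st.py
```

```text
12.3333 [ 0.553  -0.0465  0.0206] jig [ 0.0015 -0.053 ] F along/lat/z [-10.96  -0.02   1.37]
```

Call:
step_arm:
  series:
    - {"x": 0.08,"y": 0.27,"z": 0,"twist": 0,"jaw": 0}
    - {"x": 0.08,"y": 0.27,"z": 0,"twist": 0,"jaw": 0}
    - {"x": 0.08,"y": 0.27,"z": 0,"twist": 0,"jaw": 0}
    - {"x": 0.08,"y": 0.27,"z": 0,"twist": 0,"jaw": 0}
    - {"x": 0.08,"y": 0.27,"z": 0,"twist": 0,"jaw": 0}
    - {"x": 0.08,"y": 0.27,"z": 0,"twist": 0,"jaw": 0}
    - {"x": 0.08,"y": 0.27,"z": 0,"twist": 0,"jaw": 0}
    - {"x": 0.08,"y": 0.27,"z": 0,"twist": 0,"jaw": 0}

```text
clock: 13.0
eef_pos: [0.553, -0.0465, 0.0206]
tool_rot: [0.096, 0.7, -0.111, 0.699]
ft_force: [-3.0, -9.9, 1.8]
grip_width: 0.0004
```

```bash
python3 st.py; python3 look.py 9
```

```text
13.0 [ 0.553  -0.0465  0.0206] jig [ 0.0015 -0.053 ] F along/lat/z [-10.37  -0.08   1.79]
```

View pics/l9.png

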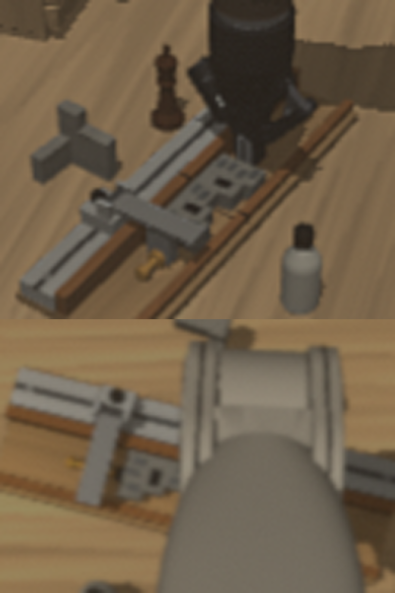

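Held above 10 N for about 1.5 s. I let off slowly so the rubber tip does not throw the wall back.

Call:
step_arm:
  series:
    - {"x": 0.07,"y": 0.25,"z": 0,"twist": 0,"jaw": 0}
    - {"x": 0.07,"y": 0.23,"z": 0,"twist": 0,"jaw": 0}
    - {"x": 0.06,"y": 0.21,"z": 0,"twist": 0,"jaw": 0}
    - {"x": 0.05,"y": 0.19,"z": 0,"twist": 0,"jaw": 0}
    - {"x": 0.05,"y": 0.17,"z": 0,"twist": 0,"jaw": 0}
    - {"x": 0.04,"y": 0.15,"z": 0,"twist": 0,"jaw": 0}
    - {"x": 0.04,"y": 0.13,"z": 0,"twist": 0,"jaw": 0}
    - {"x": 0.03,"y": 0.11,"z": 0,"twist": 0,"jaw": 0}
    - {"x": 0.03,"y": 0.09,"z": 0,"twist": 0,"jaw": 0}
    - {"x": 0.02,"y": 0.07,"z": 0,"twist": 0,"jaw": 0}

```text
clock: 13.93
eef_pos: [0.5529, -0.0468, 0.0207]
tool_rot: [0.095, 0.7, -0.112, 0.699]
ft_force: [-1.5, -4.7, 1.3]
grip_width: 0.0002
```

```bash
python3 st.py
```

```text
13.9333 [ 0.5529 -0.0468  0.0207] jig [ 0.0015 -0.0533] F along/lat/z [-4.92 -0.14  1.27]
```

Call:
step_arm:
  series:
    - {"x": 0.03,"y": 0.1,"z": 0,"twist": 0,"jaw": 0}
    - {"x": 0.02,"y": 0.08,"z": 0,"twist": 0,"jaw": 0}
    - {"x": 0.02,"y": 0.06,"z": 0,"twist": 0,"jaw": 0}
    - {"x": 0.01,"y": 0.05,"z": 0,"twist": 0,"jaw": 0}
    - {"x": 0.01,"y": 0.03,"z": 0,"twist": 0,"jaw": 0}
    - {"x": 0.01,"y": 0.02,"z": 0,"twist": 0,"jaw": 0}
    - {"x": 0,"y": 0,"z": 0,"twist": 0,"jaw": 0}
    - {"x": 0,"y": -0.01,"z": 0,"twist": 0,"jaw": 0}
    - {"x": -0.01,"y": -0.03,"z": 0,"twist": 0,"jaw": 0}
    - {"x": -0.01,"y": -0.04,"z": 0,"twist": 0,"jaw": 0}

```text
clock: 14.77
eef_pos: [0.5529, -0.047, 0.0207]
tool_rot: [0.095, 0.7, -0.112, 0.699]
ft_force: [-0.9, -3.3, 0.3]
grip_width: -0.0
```

```bash
python3 st.py
```

```text
14.7667 [ 0.5529 -0.047   0.0207] jig [ 0.0015 -0.0535] F along/lat/z [-3.42  0.03  0.34]
```

Call:
step_arm:
  series:
    - {"x": 0.01,"y": 0.04,"z": 0,"twist": 0,"jaw": 0}
    - {"x": 0.01,"y": 0.02,"z": 0,"twist": 0,"jaw": 0}
    - {"x": 0,"y": 0,"z": 0,"twist": 0,"jaw": 0}
    - {"x": 0,"y": -0.01,"z": 0,"twist": 0,"jaw": 0}
    - {"x": -0.01,"y": -0.02,"z": 0,"twist": 0,"jaw": 0}
    - {"x": -0.01,"y": -0.03,"z": 0,"twist": 0,"jaw": 0}
    - {"x": -0.01,"y": -0.04,"z": 0,"twist": 0,"jaw": 0}
    - {"x": -0.01,"y": -0.05,"z": 0,"twist": 0,"jaw": 0}
    - {"x": -0.02,"y": -0.06,"z": 0,"twist": 0,"jaw": 0}
    - {"x": -0.02,"y": -0.07,"z": 0,"twist": 0,"jaw": 0}

```text
clock: 15.6
eef_pos: [0.5528, -0.0473, 0.0207]
tool_rot: [0.095, 0.7, -0.111, 0.699]
ft_force: [-0.2, -1.9, -0.5]
grip_width: 0.0001
```

```bash
python3 st.py
```

```text
15.6 [ 0.5528 -0.0473  0.0207] jig [ 0.0015 -0.0538] F along/lat/z [-1.88  0.38 -0.45]
```

Call:
step_arm:
  series:
    - {"x": 0,"y": 0,"z": 0,"twist": 0,"jaw": 0}
    - {"x": 0,"y": -0.01,"z": 0,"twist": 0,"jaw": 0}
    - {"x": -0.01,"y": -0.03,"z": 0,"twist": 0,"jaw": 0}
    - {"x": -0.01,"y": -0.04,"z": 0,"twist": 0,"jaw": 0}
    - {"x": -0.02,"y": -0.06,"z": 0,"twist": 0,"jaw": 0}
    - {"x": -0.02,"y": -0.08,"z": 0,"twist": 0,"jaw": 0}
    - {"x": -0.03,"y": -0.1,"z": 0,"twist": 0,"jaw": 0}
    - {"x": -0.03,"y": -0.12,"z": 0,"twist": 0,"jaw": 0}
    - {"x": -0.04,"y": -0.15,"z": 0,"twist": 0,"jaw": 0}
    - {"x": -0.06,"y": -0.2,"z": 0,"twist": 0,"jaw": 0}

```text
clock: 16.43
eef_pos: [0.5523, -0.0491, 0.0207]
tool_rot: [0.096, 0.7, -0.111, 0.699]
ft_force: [0.5, -0.7, -0.3]
grip_width: -0.0001
```

```bash
python3 st.py
```

```text
16.4333 [ 0.5523 -0.0491  0.0207] jig [ 0.0016 -0.0557] F along/lat/z [-0.5   0.68 -0.26]
```

Call:
step_arm:
  series:
    - {"x": -0.3,"y": -1,"z": 0,"twist": 0,"jaw": 0}
    - {"x": -0.7,"y": -2.4,"z": 0,"twist": 0,"jaw": 0}
    - {"x": -0.7,"y": -2.4,"z": 2,"twist": 0,"jaw": 0}
    - {"x": -0.7,"y": -2.4,"z": 5,"twist": 0,"jaw": 0}
    - {"x": -0.7,"y": -2.4,"z": 8.5,"twist": 0,"jaw": 0}
    - {"x": -0.7,"y": -2.4,"z": 12,"twist": 0,"jaw": 0}
    - {"x": -1.5,"y": -5,"z": 14,"twist": 0,"jaw": 0}
    - {"x": -3,"y": -8.5,"z": 15,"twist": 0,"jaw": 0}
    - {"x": -5,"y": -12,"z": 15,"twist": 0,"jaw": 0}
    - {"x": -7,"y": -15,"z": 15,"twist": 0,"jaw": 0}

```text
clock: 17.27
eef_pos: [0.4821, -0.2015, 0.1721]
tool_rot: [0.095, 0.699, -0.112, 0.7]
ft_force: [-0.4, -0.6, 0.5]
grip_width: 0.0001
```

Call:
step_arm:
  series:
    - {"x": -2,"y": -3.5,"z": 0,"twist": 0,"jaw": 0}
    - {"x": -4,"y": -7,"z": 0,"twist": 0,"jaw": 0}
    - {"x": -6,"y": -10.5,"z": 0,"twist": 0,"jaw": 0}
    - {"x": -7,"y": -13,"z": 0,"twist": 0,"jaw": 0}
    - {"x": -7,"y": -13,"z": 0,"twist": 0,"jaw": 0}

```text
clock: 17.68
eef_pos: [0.4092, -0.3364, 0.1722]
tool_rot: [0.097, 0.698, -0.115, 0.7]
ft_force: [0.0, 0.7, -0.2]
grip_width: -0.0
```

```bash
python3 st.py; python3 look.py 10;  python3 - <<'E'
from ov import *
a=cv2.imread('pics/top10.png')[150:210,205:300];b=cv2.imread('pics/side10.png')[175:245,205:285]
cv2.imwrite('pics/t10.png',cv2.resize(a,None,fx=8,fy=8,interpolation=cv2.INTER_CUBIC));cv2.imwrite('pics/s10.png',cv2.resize(b,None,fx=8,fy=8,interpolation=cv2.INTER_CUBIC))
E
```

```text
17.6833 [ 0.4092 -0.3364  0.1722] jig [-0.0558 -0.3715] F along/lat/z [ 0.64 -0.15 -0.23]
```

View pics/t10.png

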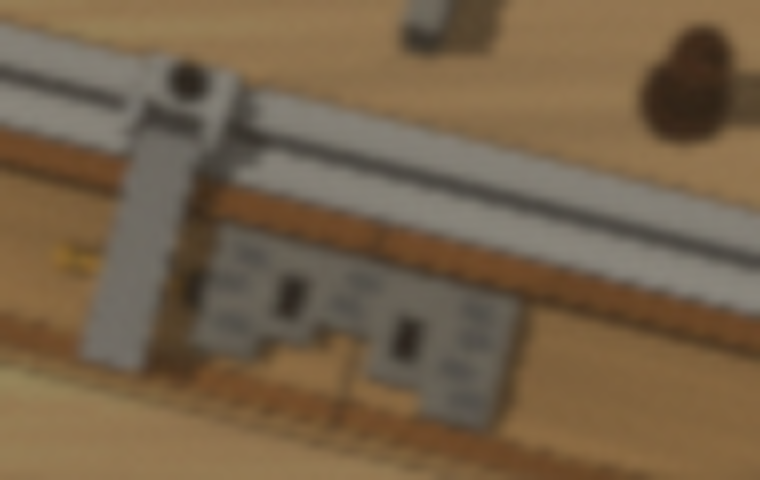

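View pics/s10.png

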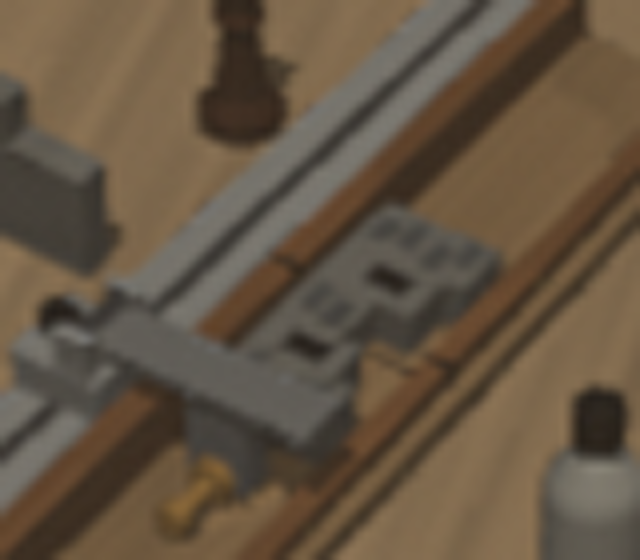

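View pics/top10.png

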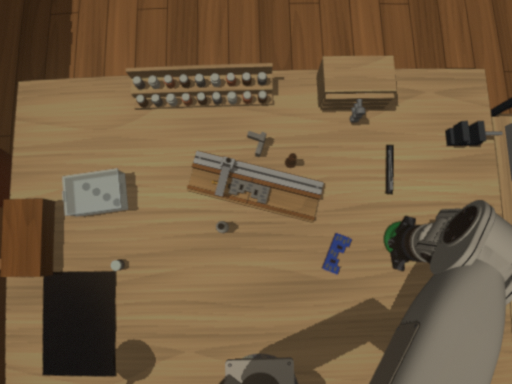

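```bash
python3 - <<'E'
from workcell import bot
print(bot.job_done(), bot.get_obs()['clock'])
E
```

```text
the job is handed in; nothing more can be done
the job is handed in; nothing more can be done
```

The job is done and handed in at about 17.7 s of the 61 s allowed; no verdict was reported.

- **Flag:** I swung it down with the closed fingers and pressed it onto its end stop. The tool stopped at a height of 61 mm, the level expected for a flat arm, with about 5 N of push. It is still level in the last pictures.
- **Wall section:** I slid the grey section along the channel from its back end until the force rose at the tip. I raised the push in steps and held it for about 1.5 s, with 10.1 to 11.0 N read at the wrist. About 1 to 1.5 N of that is sliding friction, so the tip saw roughly 9 to 10 N. The highest wrist reading I saw was 11.0 N, but I only read the force at the end of each move.
- **Release:** I let the push off over about 3.5 s so the tip would not throw the section back, then lifted clear.
- **Last checks:** The final pictures show the flag down and the section flat in the channel with its end against the dark tip. The corner ruin, king, glue bottle and the other bystanders I could see look unmoved. The gripper is well above the hill, touching nothing.
- **What I could not confirm:** A gap of under about 1 mm between section and tip would not show in the pictures. That they still touch is judged from the force during the slow release, which fell smoothly to friction level.
- **Disagreement:** The camera estimates of where the stop sits along the channel differed by about 5 mm, so I found the contact by force instead.

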